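Extend a phone repair cradle to its next hole and load a phone frame

ROBOT

A 6-joint arm with a two-finger parallel gripper is mounted at the origin on a cart in front of the work surface, level with it; the furniture and walls round the work are solid. World frame = base frame: x ahead of the robot, y to its left, z up, the work surface at z = 0. Lengths are in m, angles in rad, forces in N, time in s.
With the tool pointing down it reaches from about 0.35 to 0.975 m from the base axis. Payload 7.1 kg.
Tool frame: the origin (TCP) lies on the centre line of the jaws, within the pads' length; the fingertips stand 8 mm ahead of it and the grasp point (between the pads) lies 11 mm behind it; z points along the fingers, y is the direction in which the jaws open and shut (so a half turn about z gives the same grasp; the last joint's range is limited). The gripper opens to 88 mm and grips with 3 to 60 N. Pads are 20 mm wide; open, the fingers measure 115 mm over their backs; the gripper's body (75 mm by 178 mm) begins 61 mm behind the grasp point.
Start: joints at [-1.283, 0.423, 1.63, -0, 1.089, -0.019], TCP at [0.189, -0.596, 0.231] pointing down, gripper open.
Joint ranges: [-3, 3], [-0.9, 2.11], [0.09, 2.58], [-1.31, 4.45], [0.11, 2.69], [-2.54, 2.54]. Speed limits (rad/s): [2.39, 2.39, 3.01, 3.14, 3.14, 3.14].

INTERFACE

Orientations are given as a unit quaternion [w, x, y, z].
In Python, from cell import * gives the robot as it stands. The module is installed in compiled form; this text tells all that it offers.
- The arm moves only by the tool play_rows, never from a script. Its argument "moves" is a list of rows, each an object of numbers: "hand": the finger opening in cm, from 0 to 8.78; "x", "y", "z": the shift along the world's x, y, z in cm; "spin": the turn about the world's z in degrees. In form: [{"hand": .., "x": .., "y": .., "z": .., "spin": ..}, ...]. A call has 1 to 20 rows; each row is the pose to reach, as a shift and turn from the pose commanded when the call began; what a row does not reach only later rows make up. A row lasts 1/10 s, in which the tool goes at most 50 mm and 8.59 degrees, less where a joint would pass 70% of its speed; a pose out of reach is approached as far as the arm can. A call with a gripper value outside its range is refused whole. The fingers move at their own pace and stop on an object; the grip force is fixed at half the most. Time passes only in rows, so rows that repeat a pose let the fingers close. It gives the time, the measured TCP pose, the force and the opening at its end, in the units of the state.
- read_state(): the state, without advancing time (a new reading comes with each control period).
- camera(name): name is "side" or "top"; returns (picture, depth): 480x640x3 uint8, blue, green, red; 480x640 float32, m along the optical axis (not along the pixel's ray), 0 where there is no reading.
- calibration(name): a dict with "K" (3x3 intrinsics, pixels), "position" and "attitude" of the camera in the world. Camera axes: x right, y down, z forward; pixel columns grow to the right and rows downward; lengths in m; the calibration is good to about 2 mm. A picture is of the moment at which its call begins. calibration takes no time and is no camera call.
- hand_in(): hands the job in, once; it reports no verdict.
Trained networks look in the newest picture that a camera, given by its name, has taken for a name from the list of things; names that differ only in an ending like _2 or _b are one class to them, and where a whole thing is asked for, a point or a joint stands for the part that bears it (a point fixed in the world has none). Each returns a list of dicts, best first, with "score" (0 to 1); they miss things now and then, are a little off and sometimes report something else, mostly with a low value. They report only what shows in the picture. A call takes as long as a camera call.
- regions_of(camera, label): "region" (480x640 bool, what is visible of it) and "rect" ([centre column, centre row, width, height] in pixels, round what is visible of it).
- mark_of(camera, label): "pixel" ([column, row] in pixels: a listed point, or the origin of a listed thing).
The state is a dict: "t": time; "qpos": joint angles; "joint_velocities": joint speeds; "effort": joint torques, N m; "position": TCP position; "tcp_rot": TCP orientation; "force": force on the tool from outside, world axes, zero at the start; "wrist_torque": the same for the moment, N m; "opening": opening from 0.0 (shut) to 1.0 (fully open).
Only numpy, scipy, OpenCV 4.12 (cv2) and the standard library are available. Lean on these libraries where they do the work, as an engineer would, in place of code of your own. Each camera call takes 0.05 s, during which the arm holds its last target. There are 200 camera calls.

TASK

The repair cradle has been left half-way between two holes and is too short for the bare phone frame that lies on the foam rest. Draw the cradle's sliding jaw outwards (cradle longer) until its sprung button pops up through the next hole, and tug outwards with about 10 N (never strain the button with more than 25 N) to make sure that it has locked. Then gently lay the phone frame flat and square on the cradle's two rails, centred between the jaws, same face up, let go, and leave everything else where it is.

Things in the scene. Friction and masses are not known exactly. Their poses are not given: they have to be found in the camera images.
- cradle: Extendable repair cradle, fixed to the bench: an aluminium plate, mm in its own frame: x -120 to 100, y -90 to 58, 8 thick. Origin on its underside, z up, x along the telescoping tubes, the way the jaw slides out (roughly to the robot's left). The tubes lie along y = -70. The fixed black jaw's inner face is at x = -67 (y -21 to 45, top at z = 32).
- bed_center (a point): Point on the cradle at (5.5, 12, 18) mm in its frame, midway between its two rubber rails (10 mm wide, along x from -63 to 37, at y = -10 and y = 34) and level with their tops: about the middle of the bed when the jaw is locked in the second hole. Axes as the cradle's.
- hole_nominal (a point): Nominal place of the second of three holes (10.5 mm wide, 40 mm apart along x) in the top of the square steel outer tube (24 mm wide, top at z = 32, straps to 35), at (-25, -70, 32) mm in the cradle's frame. The tube is clamped where it was last put, so the true hole lies up to 8 mm away along x, either way: this is not measured and must be felt.
- jaw (a joint): Slide of the inner tube with the moving black jaw, m, growing outwards. Jaw's inner face: cradle x = 33 mm + jaw (10 mm thick, y -84 to 44, top z = 32). It starts between first and second hole; the second is met at about 0.045 (0.036 to 0.054, not known better). Sliding takes 3 to 4 N; once the button is up it is locked and the pull rises steeply, 10 N or more per mm.
- pull_tab (a point): Centre of the grip part of the black upright pull tab on the moving jaw, over the tubes' axis: 10 mm thick along the cradle's x, 26 mm wide along its y, top at z = 76 mm; this point is at z = 60 mm, mid-thickness. Pinch it from above along the cradle's x with the fingertips above 40 mm: the tube with its popped button (35 mm high) is under the inner finger. Axes as the cradle's.
- lock_button: Sprung round brass button, 8 mm across, on the inner tube, 103 mm behind the jaw's inner face. Origin: centre of its top. In the cradle's frame z = 29 mm while hidden under the tube's roof, 35 mm (3 mm proud of the tube) when it has popped up through a hole. Its spring pushes with 1.5 to 3 N.
- frame_center (a point): Centre (half-way up) of the bare phone mid-frame to be loaded: dark, 64 mm wide (x), 130 mm long (y), 6 mm thick, 40 to 85 g. It starts flat on the foam rest, its underside 20 mm above the bench, overhanging the rest by about 12 mm on each long side, where it can be gripped. z up.
- frame: The same phone frame; origin: centre of its underside, axes as frame_center.
- rest: Foam rest, a black block 40 x 100 x 20 mm, fixed. Origin: centre of the underside; long along y.
- tape_roll: Bystander: roll of amber tape, 68 mm across, 12 mm high, lying flat. Origin: centre of the underside.
- tin: Bystander: flat flux tin, 56 mm across, 14 mm high. Origin: centre of the underside.

How it is judged:
On the way:
1. the jaw has been drawn out to the second hole, the button stands through it, and an outward tug loads it with at least 5 N (z of lock_button in the frame of cradle above 0.033 m and value of joint jaw between 0.034 and 0.056 m and contact force between lock_button and anything else above 5 N), for 0.1 s.
At the end, for the whole second after the job is handed in: The button stands up through the second hole (its top at least 33 mm over the cradle's underside, jaw 0.034 to 0.056), and the phone frame lies at rest, flat (0.06 rad) on the rails between the two jaws, same face up, within 12 mm of the bed's middle line across and 0.2 rad of square (z of lock_button in the frame of cradle above 0.033 m and value of joint jaw between 0.034 and 0.056 m and x of frame_center in the frame of cradle between -0.007 and 0.027 m and y of frame_center in the frame of cradle between 0 and 0.024 m and z of frame_center in the frame of cradle between 0.0185 and 0.0235 m and angle between the y axis of frame and the x axis of cradle, either way round below 0.2 rad and angle between frame_center's own z axis and vertical below 0.06 rad and linear speed of frame below 0.02 m/s); the robot touches nothing.
It fails at once if the button is strained with more than 25 N (contact force between lock_button and anything else above 25 N).
It fails at once if the phone frame is dropped into the cradle (horizontal distance between frame_center and bed_center below 0.03 m and linear speed of frame above 0.6 m/s).
It fails at once if the tape roll or the tin is pushed away (30 mm) (distance of any of tape_roll, tin from where it was at the start of the episode above 0.03 m).
It also fails if it takes over 54 s, if anything falls off the work surface, if the arm or the gripper's body presses on something with over 40 N, if the wrist force passes 120 N, or if a joint passes its speed limit or range.

## Working session

There is one attempt and no reset: what is moved stays moved. The work goes in short steps, Python scripts to look and compute and a tool call to move; the robot and the scene stay as the last step left them, time stands still between calls to the robot, and variables do not carry over. Pictures are saved under pics/ and viewed, on a budget of 10 in all, crops included, one or two more only if the job needs it, and the job is handed in when it is done.

Besides the shell and the picture viewer there is one more tool, called after "Request:" in YAML: its name, and indented under it one key for each argument. play_rows: Moves the arm, as the interface text tells. Its arguments: {"type":"object","properties":{"moves":{"type":"array","items":{"type":"object","properties":{"hand":{"type":"number"},"x":{"type":"number"},"y":{"type":"number"},"z":{"type":"number"},"spin":{"type":"number"}}}}},"required":["moves"]}

```bash
mkdir -p pics
cat > h.py <<'E'
from cell import *
import numpy as np, cv2
from scipy.spatial.transform import Rotation as R
def pose(c):
    k=calibration(c); a=np.array(k["attitude"],float)
    M=a if a.shape==(3,3) else R.from_quat(a.ravel(),scalar_first=True).as_matrix()
    return np.array(k["K"]),np.array(k["position"]),M
def pix(c,u,v,z):  # ray to plane z
    K,p,M=pose(c); d=M@np.linalg.inv(K)@[u,v,1]; return p+d*(z-p[2])/d[2]
def cloud(c,dep):
    K,p,M=pose(c); v,u=np.mgrid[:480,:640]
    P=np.stack([u,v,np.ones_like(u)],-1)@np.linalg.inv(K).T*dep[...,None]
    return P@M.T+p
E
python3 - <<'E'
from h import *
s=read_state(); print({k:np.round(v,3) for k,v in s.items()})
for c in("top","side"):
    im,d=camera(c); cv2.imwrite(f"pics/{c}0.png",im); np.save(f"pics/{c}0.npy",d)
    print(c,calibration(c))
    for l,z in(("cradle",0),("bed_center",.018),("pull_tab",.06),("frame_center",.023),("rest",0),("tape_roll",0),("tin",0),("hole_nominal",.032),("lock_button",.029)):
        for m in mark_of(c,l)[:1]: print(c,l,round(m["score"],2),np.round(m["pixel"],1),np.round(pix(c,*m["pixel"],z),4))
E
```

```text
{'t': np.float64(0.0), 'qpos': array([-1.283,  0.424,  1.631, -0.   ,  1.089, -0.019]), 'joint_velocities': array([-0.001, -0.001,  0.001, -0.003, -0.   ,  0.001]), 'effort': array([-0.0000e+00, -5.4464e+01, -2.7367e+01,  6.4000e-02,  2.3000e-02,
       -0.0000e+00]), 'position': array([ 0.189, -0.595,  0.23 ]), 'tcp_rot': array([-0.001,  0.988,  0.153, -0.   ]), 'force': array([ 0.107,  0.858, -0.218]), 'wrist_torque': array([-0.011,  0.015, -0.05 ]), 'opening': np.float64(0.999)}
top {'K': array([[575.68758525,   0.        , 310.09354872],
       [  0.        , 575.68758525, 236.15417065],
       [  0.        ,   0.        ,   1.        ]]), 'position': array([ 0.48309329, -0.01240922,  0.94143362]), 'attitude': array([-0.02751391,  0.71286517, -0.70016937,  0.02879411])}
top cradle 0.72 [247.7 245. ] [0.5419 0.0885 0.    ]
top bed_center 0.88 [242.1 252.6] [0.5284 0.0952 0.018 ]
top pull_tab 0.96 [194.2 203.4] [0.6009 0.1662 0.06  ]
top frame_center 0.69 [446.5 280.5] [ 0.4895 -0.2318  0.023 ]
top tape_roll 0.68 [370.7 146.2] [ 0.71   -0.1115  0.    ]
top tin 0.59 [360.8 357.2] [ 
[... 203 characters left out ...]
[  0.        ,   0.        ,   1.        ]]), 'position': array([0.09413012, 0.62448127, 0.43052489]), 'attitude': array([ 0.15657898, -0.25311304,  0.79957406, -0.52163026])}
side cradle 0.63 [266.4 321.6] [0.5372 0.0981 0.    ]
side bed_center 0.74 [388.7 256.8] [ 0.4764 -0.1921  0.018 ]
side pull_tab 0.95 [200.7 292.3] [0.6039 0.1658 0.06  ]
side frame_center 0.71 [394.3 248.6] [ 0.4803 -0.2225  0.023 ]
side rest 0.67 [390.8 258.4] [ 0.4864 -0.2234  0.    ]
side tape_roll 0.81 [264.3 251.4] [ 0.7067 -0.1025  0.    ]
side tin 0.65 [418.7 302. ] [ 0.371  -0.0969  0.    ]
side hole_nominal 0.73 [233.7 285.2] [0.6167 0.0831 0.032 ]
side lock_button 0.32 [393.6 247.7] [ 0.4776 -0.2131  0.029 ]
```

Run:
```python
from h import *
d=np.load("pics/top0.npy"); P=cloud("top",d); X,Y,Z=P[...,0],P[...,1],P[...,2]
def rect(m,n):
    m=cv2.morphologyEx(m.astype(np.uint8),cv2.MORPH_OPEN,np.ones((3,3)))
    k,l,s,_=cv2.connectedComponentsWithStats(m)
    for i in np.argsort(-s[1:,4])[:2]+1:
        q=P[l==i]; print(n,s[i,4],np.round(cv2.minAreaRect((q[:,:2]*1000).astype(np.float32)),1) if 0 else cv2.minAreaRect((q[:,:2]*1000).astype(np.float32)),q[:,2].mean().round(4))
rect((abs(X-.4895)<.1)&(abs(Y+.23)<.1)&(Z>.018)&(Z<.033),"frame")
C=(abs(X-.54)<.12)&(abs(Y-.09)<.16)
rect(C&(Z>.004)&(Z<.5),"plate")
rect(C&(Z>.024)&(Z<.04),"tube/jaws")
rect(C&(Z>.013)&(Z<.023),"rails")
rect(C&(Z>.068)&(Z<.085),"tab")
im=cv2.imread("pics/top0.png"); s=cv2.imread("pics/side0.png")
cv2.imwrite("pics/a.png",cv2.resize(im[120:400,140:520],(760,560)))
cv2.imwrite("pics/b.png",s)
```

```text
frame 3216 ((485.3291320800781, -229.62281799316406), (130.27978515625, 62.99544143676758), 67.83600616455078) 0.0241
plate 12088 ((556.9310913085938, 84.86955261230469), (148.0843505859375, 220.2000274658203), 10.477328300476074) 0.0144
tube/jaws 1630 ((613.1976318359375, 75.91275787353516), (31.488906860351562, 174.98663330078125), 10.08049488067627) 0.0314
tube/jaws 436 ((534.4471435546875, 154.7172393798828), (101.12985229492188, 10.953246116638184), 10.831123352050781) 0.0313
rails 387 ((508.2984924316406, 72.42277526855469), (10.010560035705566, 98.55030822753906), 10.573648452758789) 0.0176
rails 381 ((551.493896484375, 80.44510650634766), (10.122156143188477, 99.58240509033203), 10.40191650390625) 0.0177
tab 122 ((596.4021606445312, 166.1971435546875), (25.565202713012695, 10.214645385742188), 10.808958053588867) 0.0749
```

View pics/a.png

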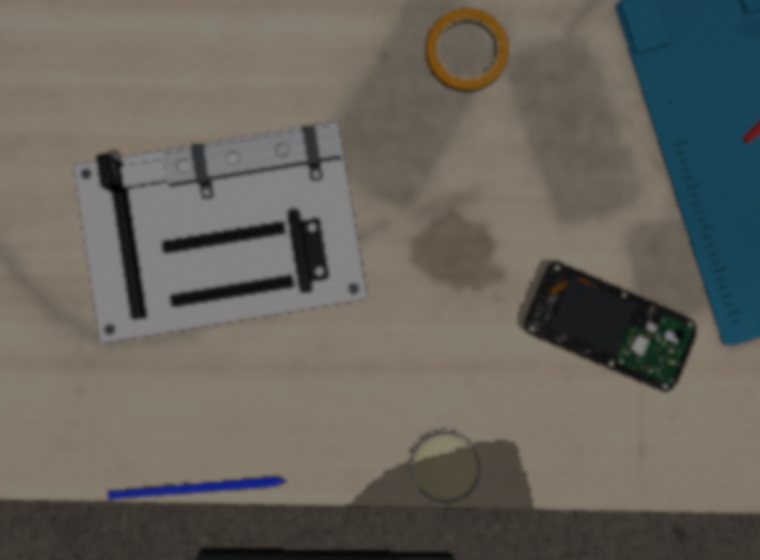

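View pics/b.png

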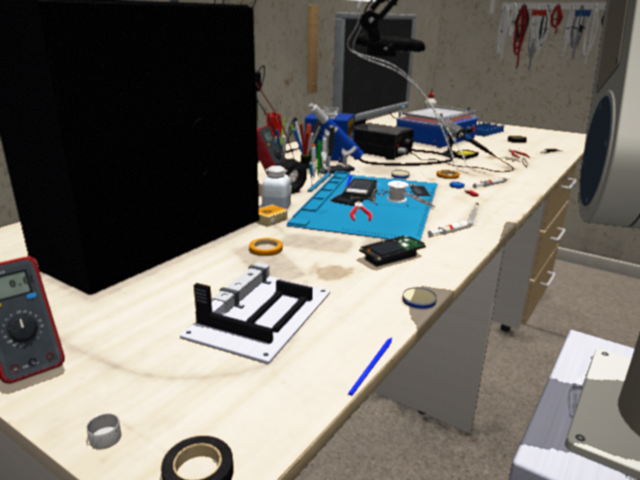

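The top view shows the cradle on the left with its tab at about (110,170) in the crop and holes near (182,165), (232,156) and (282,149). The phone is on its rest at (610,325), and the tape and tin are clear of both paths. The side view agrees. Cradle x points along yaw 100.5°, the jaw is at about 0.0247, and the tab is at (0.5966, 0.1662).

Request:
play_rows:
  moves:
    - {"x": 40.7, "y": 76.1, "z": 0, "spin": -7, "hand": 5}
    - {"x": 40.7, "y": 76.1, "z": 0, "spin": -7, "hand": 5}
    - {"x": 40.7, "y": 76.1, "z": 0, "spin": -7, "hand": 5}
    - {"x": 40.7, "y": 76.1, "z": 0, "spin": -7, "hand": 5}
    - {"x": 40.7, "y": 76.1, "z": 0, "spin": -7, "hand": 5}
    - {"x": 40.7, "y": 76.1, "z": 0, "spin": -7, "hand": 5}
    - {"x": 40.7, "y": 76.1, "z": 0, "spin": -7, "hand": 5}
    - {"x": 40.7, "y": 76.1, "z": 0, "spin": -7, "hand": 5}
    - {"x": 40.7, "y": 76.1, "z": 0, "spin": -7, "hand": 5}
    - {"x": 40.7, "y": 76.1, "z": 0, "spin": -7, "hand": 5}
    - {"x": 40.7, "y": 76.1, "z": 0, "spin": -7, "hand": 5}
    - {"x": 40.7, "y": 76.1, "z": 0, "spin": -7, "hand": 5}
    - {"x": 40.7, "y": 76.1, "z": 0, "spin": -7, "hand": 5}
    - {"x": 40.7, "y": 76.1, "z": 0, "spin": -7, "hand": 5}
    - {"x": 40.7, "y": 76.1, "z": 0, "spin": -7, "hand": 5}
    - {"x": 40.7, "y": 76.1, "z": 0, "spin": -7, "hand": 5}
    - {"x": 40.7, "y": 76.1, "z": 0, "spin": -7, "hand": 5}
    - {"x": 40.7, "y": 76.1, "z": 0, "spin": -7, "hand": 5}
    - {"x": 40.7, "y": 76.1, "z": -5, "spin": -7, "hand": 5}
    - {"x": 40.7, "y": 76.1, "z": -10, "spin": -7, "hand": 5}

```text
t: 3.0
position: [0.597, 0.1658, 0.131]
tcp_rot: [-0.0, 0.996, 0.093, 0.002]
force: [0.8, 0.6, -0.0]
opening: 0.571
```

Run:
```python
from h import *
s=read_state(); print(s["t"],s["position"],s["tcp_rot"],s["force"],s["opening"])
T=R.from_quat(s["tcp_rot"],scalar_first=True).as_matrix(); print("tool y deg",np.degrees(np.arctan2(T[1,1],T[0,1])))
# holes in first top picture, resampled in cradle frame at z=32mm, 4px/mm, x -110..20, y -90..-50
ex=np.array([-.182,.983,0]);ey=np.array([-.983,-.182,0]);o=np.array([.5569,.0849,0])+.010*ex+.016*ey
print("origin",o)
K,p,M=pose("top"); x,y=np.meshgrid(np.arange(-110,80,.25)/1e3,np.arange(-90,-50,.25)/1e3)
W=o+x[...,None]*ex+y[...,None]*ey+[0,0,.032]; q=(W-p)@M@K.T; uv=(q[...,:2]/q[...,2:]).astype(np.float32)
c=cv2.remap(cv2.imread("pics/top0.png"),uv[...,0],uv[...,1],cv2.INTER_CUBIC)
cv2.imwrite("pics/c.png",np.vstack([c[::-1],cv2.convertScaleAbs(c[::-1],alpha=2,beta=-130)]))
```

```text
3.0 [0.59698576 0.16578971 0.1309962 ] [-2.36821486e-04  9.95686286e-01  9.27593336e-02  2.11440141e-03] [ 0.81407854  0.57687148 -0.04041592] 0.5714619466909783
tool y deg -79.35522706254264
origin [0.539352 0.091818 0.      ]
```

View pics/c.png

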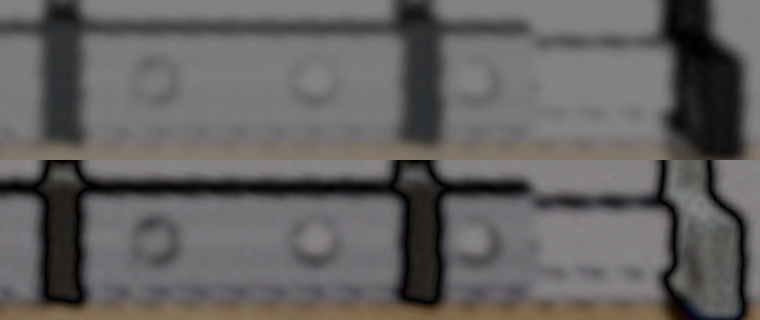

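The rectified strip shows holes at columns 156, 315 and 476, so cradle x is about -71, -31 and +9 mm. That puts the lock at jaw ≈ 0.039, roughly 14 mm of travel. I'll confirm it by feel. Next: lower onto the tab and pinch.

Request:
play_rows:
  moves:
    - {"z": -4, "hand": 5}
    - {"z": -7.6, "hand": 5}
    - {"z": -7.6, "hand": 5}
    - {"z": -7.6, "hand": 0}
    - {"z": -7.6, "hand": 0}
    - {"z": -7.6, "hand": 0}
    - {"z": -7.6, "hand": 0}
    - {"z": -7.6, "hand": 0}
    - {"z": -7.6, "hand": 0}
    - {"z": -7.6, "hand": 0}

```text
invalid input
```

Request:
play_rows:
  moves:
    - {"x": 0, "y": 0, "spin": 0, "z": -4, "hand": 5}
    - {"x": 0, "y": 0, "spin": 0, "z": -7.6, "hand": 5}
    - {"x": 0, "y": 0, "spin": 0, "z": -7.6, "hand": 5}
    - {"x": 0, "y": 0, "spin": 0, "z": -7.6, "hand": 0}
    - {"x": 0, "y": 0, "spin": 0, "z": -7.6, "hand": 0}
    - {"x": 0, "y": 0, "spin": 0, "z": -7.6, "hand": 0}
    - {"x": 0, "y": 0, "spin": 0, "z": -7.6, "hand": 0}
    - {"x": 0, "y": 0, "spin": 0, "z": -7.6, "hand": 0}
    - {"x": 0, "y": 0, "spin": 0, "z": -7.6, "hand": 0}

```text
t: 3.9
position: [0.5964, 0.1658, 0.0559]
tcp_rot: [-0.0, 0.996, 0.092, 0.001]
force: [-1.2, 2.7, 7.1]
opening: 0.113
```

Request:
play_rows:
  moves:
    - {"x": -0.04, "y": 0.2, "z": 0, "spin": 0, "hand": 0}
    - {"x": -0.07, "y": 0.4, "z": 0, "spin": 0, "hand": 0}
    - {"x": -0.11, "y": 0.6, "z": 0, "spin": 0, "hand": 0}
    - {"x": -0.15, "y": 0.8, "z": 0, "spin": 0, "hand": 0}
    - {"x": -0.15, "y": 0.8, "z": 0, "spin": 0, "hand": 0}
    - {"x": -0.15, "y": 0.8, "z": 0, "spin": 0, "hand": 0}

```text
t: 4.5
position: [0.5951, 0.1729, 0.0559]
tcp_rot: [0.0, 0.996, 0.092, 0.001]
force: [0.1, -3.0, 7.6]
opening: 0.113
```

Request:
play_rows:
  moves:
    - {"x": -0.02, "y": 0.1, "z": 0, "spin": 0, "hand": 0}
    - {"x": -0.04, "y": 0.2, "z": 0, "spin": 0, "hand": 0}
    - {"x": -0.04, "y": 0.2, "z": 0, "spin": 0, "hand": 0}

```text
t: 4.8
position: [0.5948, 0.1747, 0.0559]
tcp_rot: [0.0, 0.996, 0.092, 0.001]
force: [-1.1, -4.5, 7.6]
opening: 0.114
```

Request:
play_rows:
  moves:
    - {"x": -0.01, "y": 0.05, "z": 0, "spin": 0, "hand": 0}
    - {"x": -0.02, "y": 0.1, "z": 0, "spin": 0, "hand": 0}
    - {"x": -0.02, "y": 0.1, "z": 0, "spin": 0, "hand": 0}

```text
t: 5.1
position: [0.5947, 0.1756, 0.0559]
tcp_rot: [0.0, 0.996, 0.092, 0.001]
force: [-0.7, -5.0, 7.4]
opening: 0.106
```

Request:
play_rows:
  moves:
    - {"x": -0.01, "y": 0.05, "z": 0, "spin": 0, "hand": 0}
    - {"x": -0.02, "y": 0.1, "z": 0, "spin": 0, "hand": 0}
    - {"x": -0.02, "y": 0.1, "z": 0, "spin": 0, "hand": 0}

```text
t: 5.4
position: [0.5944, 0.1766, 0.0559]
tcp_rot: [0.0, 0.996, 0.092, 0.001]
force: [0.4, -5.1, 7.7]
opening: 0.111
```

Request:
play_rows:
  moves:
    - {"x": -0.01, "y": 0.05, "z": 0, "spin": 0, "hand": 0}
    - {"x": -0.02, "y": 0.1, "z": 0, "spin": 0, "hand": 0}
    - {"x": -0.02, "y": 0.1, "z": 0, "spin": 0, "hand": 0}

```text
t: 5.7
position: [0.5943, 0.1776, 0.0559]
tcp_rot: [0.0, 0.996, 0.092, 0.001]
force: [0.3, -4.4, 6.5]
opening: 0.11
```

Request:
play_rows:
  moves:
    - {"x": -0.01, "y": 0.05, "z": 0, "spin": 0, "hand": 0}
    - {"x": -0.02, "y": 0.1, "z": 0, "spin": 0, "hand": 0}
    - {"x": -0.02, "y": 0.1, "z": 0, "spin": 0, "hand": 0}

```text
t: 6.0
position: [0.5941, 0.1787, 0.0559]
tcp_rot: [0.0, 0.996, 0.092, 0.001]
force: [-0.8, -4.5, 8.5]
opening: 0.111
```

Request:
play_rows:
  moves:
    - {"x": -0.01, "y": 0.05, "z": 0, "spin": 0, "hand": 0}
    - {"x": -0.02, "y": 0.1, "z": 0, "spin": 0, "hand": 0}
    - {"x": -0.02, "y": 0.1, "z": 0, "spin": 0, "hand": 0}

```text
t: 6.3
position: [0.5939, 0.1797, 0.0559]
tcp_rot: [0.0, 0.996, 0.092, 0.001]
force: [0.3, -3.9, 7.1]
opening: 0.114
```

Request:
play_rows:
  moves:
    - {"x": -0.01, "y": 0.05, "z": 0, "spin": 0, "hand": 0}
    - {"x": -0.02, "y": 0.1, "z": 0, "spin": 0, "hand": 0}
    - {"x": -0.02, "y": 0.1, "z": 0, "spin": 0, "hand": 0}

```text
t: 6.6
position: [0.5936, 0.181, 0.0559]
tcp_rot: [0.0, 0.996, 0.092, 0.001]
force: [-0.3, -1.8, 7.7]
opening: 0.112
```

Request:
play_rows:
  moves:
    - {"x": -0.01, "y": 0.05, "z": 0, "spin": 0, "hand": 0}
    - {"x": -0.01, "y": 0.05, "z": 0, "spin": 0, "hand": 0}
    - {"x": -0.01, "y": 0.05, "z": 0, "spin": 0, "hand": 0}

```text
t: 6.9
position: [0.5935, 0.1815, 0.0559]
tcp_rot: [0.0, 0.996, 0.092, 0.001]
force: [-0.7, -1.9, 7.2]
opening: 0.116
```

Request:
play_rows:
  moves:
    - {"x": -0.01, "y": 0.05, "z": 0, "spin": 0, "hand": 0}
    - {"x": -0.01, "y": 0.05, "z": 0, "spin": 0, "hand": 0}
    - {"x": -0.01, "y": 0.05, "z": 0, "spin": 0, "hand": 0}

```text
t: 7.2
position: [0.5934, 0.182, 0.0559]
tcp_rot: [0.0, 0.996, 0.092, 0.001]
force: [0.1, -2.1, 7.5]
opening: 0.113
```

Request:
play_rows:
  moves:
    - {"x": -0.01, "y": 0.05, "z": 0, "spin": 0, "hand": 0}
    - {"x": -0.01, "y": 0.05, "z": 0, "spin": 0, "hand": 0}
    - {"x": -0.01, "y": 0.05, "z": 0, "spin": 0, "hand": 0}

```text
t: 7.5
position: [0.5933, 0.1825, 0.0559]
tcp_rot: [0.0, 0.996, 0.092, 0.001]
force: [-1.1, -1.6, 7.8]
opening: 0.109
```

Request:
play_rows:
  moves:
    - {"x": 0, "y": 0.04, "z": 0, "spin": 0, "hand": 0}
    - {"x": 0, "y": 0.04, "z": 0, "spin": 0, "hand": 0}
    - {"x": 0, "y": 0.04, "z": 0, "spin": 0, "hand": 0}

```text
t: 7.8
position: [0.5933, 0.1827, 0.0559]
tcp_rot: [0.0, 0.996, 0.092, 0.001]
force: [-0.3, -2.9, 8.0]
opening: 0.113
```

Request:
play_rows:
  moves:
    - {"x": -0.01, "y": 0.04, "z": 0, "spin": 0, "hand": 0}
    - {"x": -0.01, "y": 0.04, "z": 0, "spin": 0, "hand": 0}
    - {"x": -0.01, "y": 0.04, "z": 0, "spin": 0, "hand": 0}

```text
t: 8.1
position: [0.5933, 0.1828, 0.0559]
tcp_rot: [0.0, 0.996, 0.092, 0.001]
force: [-0.3, -5.1, 7.2]
opening: 0.108
```

Request:
play_rows:
  moves:
    - {"x": -0.01, "y": 0.04, "z": 0, "spin": 0, "hand": 0}
    - {"x": -0.01, "y": 0.04, "z": 0, "spin": 0, "hand": 0}
    - {"x": -0.01, "y": 0.04, "z": 0, "spin": 0, "hand": 0}

```text
t: 8.4
position: [0.5933, 0.1829, 0.0559]
tcp_rot: [0.001, 0.996, 0.092, 0.001]
force: [0.5, -6.3, 8.0]
opening: 0.112
```

Request:
play_rows:
  moves:
    - {"x": -0.01, "y": 0.06, "z": 0, "spin": 0, "hand": 0}
    - {"x": -0.01, "y": 0.06, "z": 0, "spin": 0, "hand": 0}
    - {"x": -0.01, "y": 0.06, "z": 0, "spin": 0, "hand": 0}

```text
t: 8.7
position: [0.5932, 0.183, 0.0559]
tcp_rot: [0.001, 0.996, 0.092, 0.001]
force: [0.9, -9.5, 8.6]
opening: 0.115
```

Request:
play_rows:
  moves:
    - {"x": -0.01, "y": 0.06, "z": 0, "spin": 0, "hand": 0}
    - {"x": -0.01, "y": 0.06, "z": 0, "spin": 0, "hand": 0}
    - {"x": -0.01, "y": 0.06, "z": 0, "spin": 0, "hand": 0}
    - {"x": -0.01, "y": 0.06, "z": 0, "spin": 0, "hand": 0}

```text
t: 9.1
position: [0.5932, 0.1831, 0.0559]
tcp_rot: [0.001, 0.996, 0.092, 0.001]
force: [1.3, -11.3, 7.5]
opening: 0.113
```

Locked: the force rose steadily to 11 N with almost no motion. Relax, release and lift clear.

Request:
play_rows:
  moves:
    - {"x": 0.02, "y": -0.1, "z": 0, "spin": 0, "hand": 0}
    - {"x": 0.04, "y": -0.2, "z": 0, "spin": 0, "hand": 0}
    - {"x": 0.04, "y": -0.2, "z": 0, "spin": 0, "hand": 4}
    - {"x": 0.04, "y": -0.2, "z": 0, "spin": 0, "hand": 4}
    - {"x": 0.04, "y": -0.2, "z": 0, "spin": 0, "hand": 4}
    - {"x": 0.04, "y": -0.2, "z": 3, "spin": 0, "hand": 4}
    - {"x": 0.04, "y": -0.2, "z": 7, "spin": 0, "hand": 4}
    - {"x": 0.04, "y": -0.2, "z": 12, "spin": 0, "hand": 8.7}
    - {"x": -4, "y": -5, "z": 12, "spin": 5, "hand": 8.7}
    - {"x": -7, "y": -9, "z": 12, "spin": 12, "hand": 8.7}
    - {"x": -10, "y": -13, "z": 12, "spin": 20, "hand": 8.7}
    - {"x": -10, "y": -18, "z": 12, "spin": 28, "hand": 8.7}
    - {"x": -10, "y": -23, "z": 12, "spin": 36, "hand": 8.7}
    - {"x": -10, "y": -28, "z": 12, "spin": 44, "hand": 8.7}

```text
t: 10.5
position: [0.492, -0.0696, 0.1749]
tcp_rot: [0.0, 0.893, 0.449, 0.0]
force: [1.0, -0.7, -0.3]
opening: 0.987
```

Run:
```python
from h import *
s=read_state(); print(s["t"],s["position"],s["tcp_rot"],s["force"],s["opening"])
T=R.from_quat(s["tcp_rot"],scalar_first=True).as_matrix(); print("tool y deg",np.degrees(np.arctan2(T[1,1],T[0,1])))
im,d=camera("top"); sd,_=camera("side")
for c in("top","side"):
  for l in("lock_button",):
    for m in mark_of(c,l)[:2]: print(c,l,m["score"],m["pixel"],pix(c,*m["pixel"],.035))
cv2.imwrite("pics/d.png",np.hstack([cv2.resize(im[150:300,170:320],(400,400)),cv2.resize(sd[250:370,180:300],(400,400),interpolation=cv2.INTER_CUBIC)]))
```

```text
10.5 [ 0.49195125 -0.06963473  0.17486198] [8.11790986e-05 8.93438312e-01 4.49185898e-01 7.49190646e-05] [ 0.98187905 -0.74024375 -0.3167628 ] 0.9867966468212928
tool y deg -36.61707204402947
top lock_button 0.54 [255.2, 199.5] [0.61223753 0.07475267 0.035     ]
side lock_button 0.63 [394.2, 246.9] [ 0.47262529 -0.20459341  0.035     ]
```

View pics/d.png

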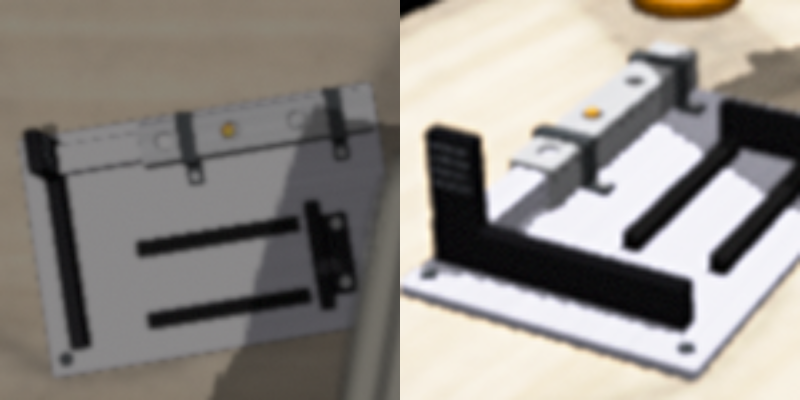

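Both views show the brass button standing in the middle hole, at (228,130) in the top half and (592,113) in the side half. Now the phone frame.

Request:
play_rows:
  moves:
    - {"x": -0.2, "y": -5, "z": 0, "spin": 5, "hand": 8.7}
    - {"x": -0.4, "y": -10, "z": -2, "spin": 10, "hand": 8.7}
    - {"x": -0.7, "y": -14, "z": -5, "spin": 14.4, "hand": 8.7}
    - {"x": -0.7, "y": -16, "z": -9, "spin": 14.4, "hand": 8.7}
    - {"x": -0.7, "y": -16, "z": -9, "spin": 14.4, "hand": 8.7}
    - {"x": -0.7, "y": -16, "z": -9, "spin": 14.4, "hand": 8.7}

```text
t: 11.3
position: [0.4851, -0.2267, 0.0838]
tcp_rot: [-0.001, 0.832, 0.555, -0.001]
force: [0.6, 0.1, 0.4]
opening: 0.988
```

Run:
```python
from h import *
s=read_state(); print(s["t"],s["position"],s["opening"],s["force"])
T=R.from_quat(s["tcp_rot"],scalar_first=True).as_matrix(); print("tool y deg",np.degrees(np.arctan2(T[1,1],T[0,1])))
sd,d=camera("side"); P=cloud("side",d)
cv2.imwrite("pics/e.png",cv2.resize(sd[150:300,310:510],(800,600),interpolation=cv2.INTER_CUBIC))
K,p,M=pose("side")
c=np.array([.4853,-.2296,.026]);l=np.array([.378,.926,0]);w=np.array([.926,-.378,0])
for a,b in((1,1),(1,-1),(-1,-1),(-1,1)):
    q=K@(M.T@(c+a*.065*l+b*.032*w-p)); q=q[:2]/q[2]; print(np.round(q,1),np.round((q-[310,150])*4))
```

```text
11.3 [ 0.48512804 -0.22673877  0.08384943] 0.988410523514817 [0.62527089 0.05619629 0.42956083]
tool y deg -22.61153853630438
[357.2 246.7] [189. 387.]
[378.5 258.8] [274. 435.]
[429.7 244. ] [479. 376.]
[407.3 233.4] [389. 334.]
```

View pics/e.png

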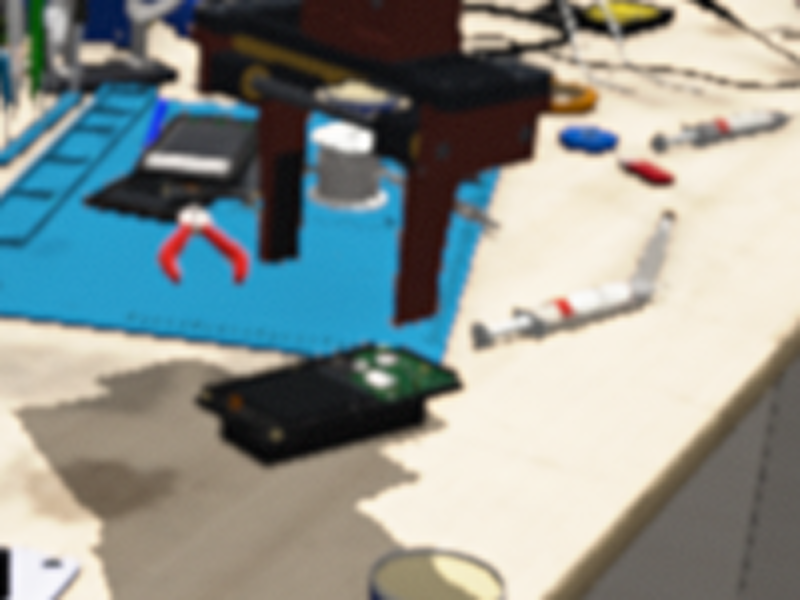

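The side view shows the frame with corners at (200,395), (270,437), (462,382) and (378,344). These are within about 2 mm of my estimate at the centre, and the fingers straddle it. Lower, grip and lift a little.

Request:
play_rows:
  moves:
    - {"x": 0, "y": 0, "z": -2, "spin": 0.4, "hand": 8.7}
    - {"x": 0, "y": 0, "z": -5, "spin": 0.4, "hand": 8.7}
    - {"x": 0, "y": 0, "z": -6.2, "spin": 0.4, "hand": 8.7}
    - {"x": 0, "y": 0, "z": -6.2, "spin": 0.4, "hand": 8.7}
    - {"x": 0, "y": 0, "z": -6.2, "spin": 0.4, "hand": 8.7}

```text
t: 11.85
position: [0.4866, -0.2278, 0.024]
tcp_rot: [0.001, 0.83, 0.558, 0.0]
force: [-0.4, 0.0, -0.5]
opening: 0.991
```

Request:
play_rows:
  moves:
    - {"x": -0.1, "y": -0.1, "z": -0.2, "spin": 0, "hand": 8.7}
    - {"x": -0.1, "y": -0.1, "z": -0.2, "spin": 0, "hand": 8.7}
    - {"x": -0.1, "y": -0.1, "z": -0.2, "spin": 0, "hand": 5}
    - {"x": -0.1, "y": -0.1, "z": -0.2, "spin": 0, "hand": 5}
    - {"x": -0.1, "y": -0.1, "z": -0.2, "spin": 0, "hand": 5}
    - {"x": -0.1, "y": -0.1, "z": -0.2, "spin": 0, "hand": 5}
    - {"x": -0.1, "y": -0.1, "z": -0.2, "spin": 0, "hand": 5}

```text
t: 12.55
position: [0.4848, -0.2294, 0.0208]
tcp_rot: [0.0, 0.83, 0.558, 0.0]
force: [1.0, -0.1, 2.5]
opening: 0.711
```

Request:
play_rows:
  moves:
    - {"x": 0, "y": 0, "z": 1, "spin": 0, "hand": 5}
    - {"x": 0, "y": 0, "z": 3, "spin": 0, "hand": 5}
    - {"x": 0, "y": 0, "z": 6, "spin": 0, "hand": 5}
    - {"x": 0, "y": 2, "z": 8, "spin": 2, "hand": 5}
    - {"x": 0.5, "y": 5, "z": 8, "spin": 5, "hand": 5}
    - {"x": 1, "y": 9, "z": 8, "spin": 9, "hand": 5}
    - {"x": 1.5, "y": 13, "z": 8, "spin": 13, "hand": 5}
    - {"x": 2, "y": 17, "z": 8, "spin": 17, "hand": 5}
    - {"x": 2.5, "y": 21, "z": 8, "spin": 21, "hand": 5}
    - {"x": 3, "y": 25, "z": 8, "spin": 25, "hand": 5}
    - {"x": 3.5, "y": 28, "z": 8, "spin": 29, "hand": 5}
    - {"x": 4.2, "y": 31, "z": 8, "spin": 32.7, "hand": 5}
    - {"x": 4.2, "y": 32.2, "z": 8, "spin": 32.7, "hand": 5}
    - {"x": 4.2, "y": 32.2, "z": 7, "spin": 32.7, "hand": 5}
    - {"x": 4.2, "y": 32.2, "z": 6, "spin": 32.7, "hand": 5}
    - {"x": 4.2, "y": 32.2, "z": 6, "spin": 32.7, "hand": 5}
    - {"x": 4.2, "y": 32.2, "z": 6, "spin": 32.7, "hand": 5}

```text
t: 14.25
position: [0.5259, 0.0916, 0.08]
tcp_rot: [-0.001, 0.64, 0.768, -0.001]
force: [-0.3, 0.8, -1.0]
opening: 0.714
```

Run:
```python
from h import *
s=read_state(); print(s["t"],s["position"],s["opening"],s["force"])
T=R.from_quat(s["tcp_rot"],scalar_first=True).as_matrix(); print("tool y deg",np.degrees(np.arctan2(T[1,1],T[0,1])))
sd,_=camera("side"); tp,d=camera("top")
cv2.imwrite("pics/f.png",np.hstack([cv2.resize(tp[170:320,160:310],(400,400)),cv2.resize(sd[220:370,170:320],(400,400),interpolation=cv2.INTER_CUBIC)]))
for m in mark_of("top","frame_center")[:1]: print(m["score"],pix("top",*m["pixel"],.083))
for m in mark_of("side","frame_center")[:1]: print(m["score"],pix("side",*m["pixel"],.083))
P=cloud("top",d); r=regions_of("top","frame")
if r:
    m=r[0]["region"]&(abs(P[...,2]-.084)<.008); q=P[m]; print(r[0]["score"],len(q),cv2.minAreaRect((q[:,:2]*1000).astype(np.float32)),q[:,2].mean())
```

```text
14.25 [0.52592007 0.09155353 0.07997462] 0.7141463860215381 [-0.31423359  0.76966151 -0.97629023]
tool y deg 10.424212202993916
0.62 445 ((533.4889526367188, 35.50163650512695), (63.20096206665039, 18.734010696411133), 4.551023483276367) 0.08302478439658811
```

View pics/f.png

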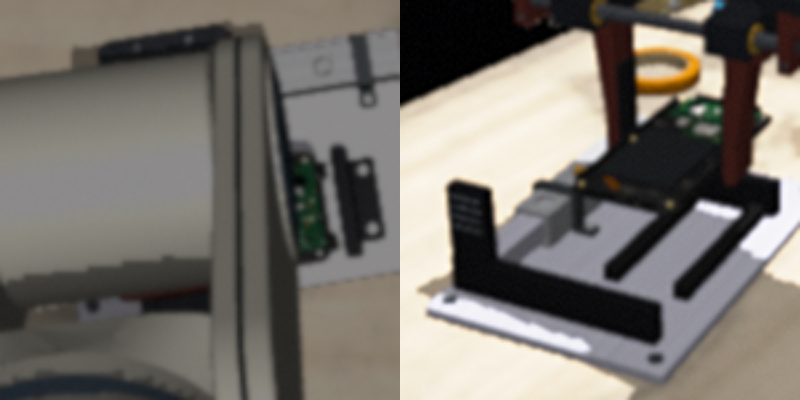

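The top half shows the frame's near end at (315,210), just inside the fixed jaw at (355,200). The side half shows it level over the rails. I'll measure that visible end and its angle.

Run:
```python
from h import *
s=read_state(); print(s["position"])
tp,d=camera("top"); P=cloud("top",d); r=regions_of("top","frame")
m=r[0]["region"]&(abs(P[...,2]-.084)<.008); q=P[m]
a=np.radians(100.5);ex=np.array([np.cos(a),np.sin(a)]);ey=np.array([-ex[1],ex[0]]);o=np.array([.5394,.0918])
c=(q[:,:2]-o)*1000; x=c@ex; y=c@ey
print("x min",np.percentile(x,[0,1,3]),"y",np.percentile(y,[0,1,99,100]))
b=[(yy,x[abs(y-yy)<1.5].min()) for yy in range(-14,40,3) if (abs(y-yy)<1.5).sum()>2]; b=np.array(b); print(np.round(b,1).tolist())
f=np.polyfit(b[:,0],b[:,1],1); print("edge slope deg",np.degrees(np.arctan(f[0])))
# fixed jaw check
C=(P[...,2]>.026)&(P[...,2]<.038); c2=(P[...,:2]-o)*1000; X2=c2@ex;Y2=c2@ey
j=C&(X2<-50)&(X2>-95)&(Y2>-15)&(Y2<40); print("fixed jaw inner",np.percentile(X2[j],[97,100]))
```

```text
[0.52681408 0.0923813  0.08092286]
x min [-61.01736413 -60.73745293 -60.30152862] y [-15.6215855  -14.48204566  45.23781621  46.02937381]
[[-14.0, -57.2], [-11.0, -59.7], [-8.0, -59.4], [-5.0, -60.6], [-2.0, -60.4], [1.0, -59.9], [4.0, -60.7], [7.0, -60.4], [10.0, -59.9], [13.0, -59.5], [16.0, -60.5], [19.0, -60.0], [22.0, -60.7], [25.0, -60.6], [28.0, -59.9], [31.0, -61.0], [34.0, -60.4], [37.0, -61.0]]
edge slope deg -1.7735373683343696
fixed jaw inner [-67.4206103  -67.10284639]
```

Request:
play_rows:
  moves:
    - {"x": 0.2, "y": 0, "z": -1, "spin": 0, "hand": 5}
    - {"x": 0.2, "y": 0, "z": -2, "spin": 0, "hand": 5}
    - {"x": 0.2, "y": 0, "z": -3, "spin": 0, "hand": 5}
    - {"x": 0.2, "y": 0, "z": -4, "spin": 0, "hand": 5}
    - {"x": 0.2, "y": 0, "z": -5, "spin": 0, "hand": 5}
    - {"x": 0.2, "y": 0, "z": -5.5, "spin": 0, "hand": 5}
    - {"x": 0.2, "y": 0, "z": -5.9, "spin": 0, "hand": 5}
    - {"x": 0.2, "y": 0, "z": -5.9, "spin": 0, "hand": 5}
    - {"x": 0.2, "y": 0, "z": -5.9, "spin": 0, "hand": 5}
    - {"x": 0.2, "y": 0, "z": -5.9, "spin": 0, "hand": 5}

```text
t: 15.6
position: [0.5289, 0.0928, 0.0221]
tcp_rot: [0.0, 0.639, 0.769, 0.0]
force: [0.4, 0.0, -0.2]
opening: 0.714
```

Request:
play_rows:
  moves:
    - {"x": 0, "y": 0, "z": -0.1, "spin": 0, "hand": 5}
    - {"x": 0, "y": 0, "z": -0.2, "spin": 0, "hand": 5}
    - {"x": 0, "y": 0, "z": -0.2, "spin": 0, "hand": 5}
    - {"x": 0, "y": 0, "z": -0.2, "spin": 0, "hand": 5}

```text
t: 16.0
position: [0.5286, 0.0928, 0.0197]
tcp_rot: [0.0, 0.639, 0.769, 0.0]
force: [1.1, -1.2, -1.2]
opening: 0.711
```

Request:
play_rows:
  moves:
    - {"x": 0, "y": 0, "z": -0.05, "spin": 0, "hand": 5}
    - {"x": 0, "y": 0, "z": -0.1, "spin": 0, "hand": 5}
    - {"x": 0, "y": 0, "z": -0.1, "spin": 0, "hand": 5}

```text
t: 16.3
position: [0.5287, 0.0928, 0.0188]
tcp_rot: [0.0, 0.639, 0.769, 0.0]
force: [-1.1, -0.2, 2.3]
opening: 0.713
```

Request:
play_rows:
  moves:
    - {"x": 0, "y": 0, "z": -0.05, "spin": 0, "hand": 5}
    - {"x": 0, "y": 0, "z": -0.05, "spin": 0, "hand": 5}
    - {"x": 0, "y": 0, "z": -0.05, "spin": 0, "hand": 5}

```text
t: 16.6
position: [0.5286, 0.0928, 0.0188]
tcp_rot: [0.0, 0.639, 0.769, 0.0]
force: [-2.4, -0.7, 7.5]
opening: 0.712
```

Seated: 7.5 N upward with no further descent. Release and lift.

Request:
play_rows:
  moves:
    - {"x": 0, "y": 0, "z": 0.05, "spin": 0, "hand": 6.6}
    - {"x": 0, "y": 0, "z": 0.05, "spin": 0, "hand": 7.0}
    - {"x": 0, "y": 0, "z": 0.05, "spin": 0, "hand": 8.2}
    - {"x": 0, "y": 0, "z": 0.05, "spin": 0, "hand": 8.2}
    - {"x": 0, "y": 0, "z": 0.05, "spin": 0, "hand": 8.2}
    - {"x": 0, "y": 0, "z": 1, "spin": 0, "hand": 8.2}
    - {"x": 0, "y": 0, "z": 2.5, "spin": 0, "hand": 8.2}
    - {"x": 0, "y": 0, "z": 5, "spin": 0, "hand": 8.2}
    - {"x": 0, "y": 0, "z": 9, "spin": 0, "hand": 8.2}
    - {"x": 0, "y": 0, "z": 14, "spin": 0, "hand": 8.2}
    - {"x": -4, "y": -5, "z": 15, "spin": 0, "hand": 8.2}
    - {"x": -7, "y": -10, "z": 15, "spin": 0, "hand": 8.2}
    - {"x": -9, "y": -15, "z": 15, "spin": 0, "hand": 8.2}
    - {"x": -10, "y": -20, "z": 15, "spin": 0, "hand": 8.2}
    - {"x": -10, "y": -25, "z": 15, "spin": 0, "hand": 8.2}
    - {"x": -10, "y": -29, "z": 15, "spin": 0, "hand": 8.2}
    - {"x": -10, "y": -29, "z": 15, "spin": 0, "hand": 8.2}

```text
t: 18.3
position: [0.4287, -0.2012, 0.1699]
tcp_rot: [0.002, 0.64, 0.768, 0.0]
force: [1.2, 0.4, 0.7]
opening: 0.936
```

Run:
```python
from h import *
s=read_state(); print(s["t"],s["position"],s["force"])
sd,_=camera("side"); tp,d=camera("top"); P=cloud("top",d)
cv2.imwrite("pics/g.png",np.hstack([cv2.resize(tp[150:320,150:320],(400,400)),cv2.resize(sd[220:370,170:320],(400,400),interpolation=cv2.INTER_CUBIC)]))
r=regions_of("top","frame"); a=np.radians(100.5);ex=np.array([np.cos(a),np.sin(a)]);ey=np.array([-ex[1],ex[0]]);o=np.array([.5394,.0918])
m=cv2.erode(r[0]["region"].astype(np.uint8),np.ones((3,3)))>0
q=P[m&(abs(P[...,2]-.024)<.006)]; c=(q[:,:2]-o)*1000; c=np.stack([c@ex,c@ey],1).astype(np.float32)
print(r[0]["score"],cv2.minAreaRect(c)); A=np.c_[q[:,:2],np.ones(len(q))]; print("z",q[:,2].mean(),"tilt",np.linalg.lstsq(A,q[:,2],rcond=None)[0][:2])
```

```text
18.3 [ 0.42871532 -0.20121921  0.16994229] [1.15715538 0.38142053 0.65710361]
0.86 ((3.459148406982422, 13.121191024780273), (126.43770599365234, 60.5514030456543), 0.33241525292396545)
z 0.022164534377641095 tilt [0.00780627 0.00994763]
```

View pics/g.png

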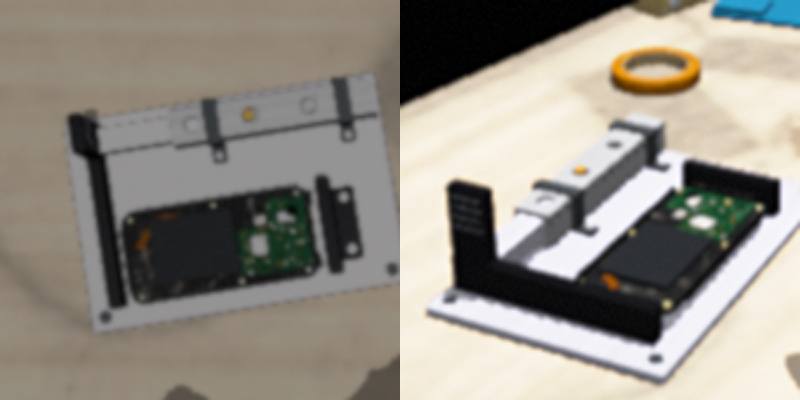

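The frame lies flat between the jaws at (220,245), with its centre at cradle (3.5, 13) mm and 0.3° off square. The button is up at (248,115).

```bash
python3 -c "
from cell import *
print(hand_in())"
```

```text
the job is handed in; nothing more can be done
None
```

The cradle is locked in the second hole and the phone frame is lying on its rails. I handed the job in at about 18 s, and it reported no verdict.

- **Cradle:** I pinched the pull tab and drew the jaw out about 17 mm. The sliding force fell from about 4 N to 2 N as the button popped. It then rose steadily to 11 N with almost no movement; no reading went higher. Both cameras show the brass button standing up in the middle hole.
- **Frame:** I gripped it by its long sides, turned it and lowered it until it seated on the rails at about 7.5 N, then let go.
- **Last checks:**
  - **Position:** the frame is face up with its centre at about (3.5, 13) mm in the cradle's frame, against allowed ranges of -7 to 27 and 0 to 24 mm.
  - **Angle:** it is 0.3° off square, with a measured tilt of about 0.01 rad.
  - **Height:** the top surface read about 22 mm where I expected 24. That matches the depth reading's roughly 2 mm low bias on the foam rest.
  - **Surroundings:** the arm is clear of everything. I did not measure the tape roll and tin again. The arm went nowhere near them, and the tape shows in the last side picture.

One early move call was refused as invalid input because rows left out some values, and nothing moved.

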